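Open the sprung clamp and slide the leaded panel off its board

TASK

The leaded glass panel on the leading-up board is finished and must be made ready to come off: first open the sprung side clamp by pushing its orange tab back past the red catch and letting it go, so that the slide comes back and hangs on the catch, open on its own. Then push the panel gently by its end edge, straight along the fence, until about 45 mm of it sticks out over the board's open edge, and leave it lying there. Use the fingertips only: do not grip or lift the panel, and disturb none of the other things.

Things in the scene. Friction and masses are not known exactly. Their poses are not given: they have to be found in the camera images.
- jig: Leading-up board: fixed plywood board 360 mm (its x) by 320 mm (its y), 18 mm thick, flat on the table; origin at the centre of its underside, z up. Fence along its +x side, panel against it; the -y edge is open; the +y end has two end blocks; the clamp sits at the -x side, its slide running along the board's x at y = -30 mm. Place and turn of the board vary.
- clamp (a joint): How far the slide is pushed back along the board's -x (m). A spring drives it to the panel (7 N shut, 12 N at full travel). Shut on the panel: about 0.004. By about 0.033 the red catch has snapped in behind its tooth; at 0.044 its tail meets a steel stop pin. Let go after that, it springs back and hangs on the catch at about 0.029, its open position; let go earlier, it shuts again.
- tab (a point): Centre of the inner face (towards the board's +x and the panel) of the slide's upright orange thumb tab: 44 mm wide along the board's y, 8 mm thick, 39 to 71 mm above the table; this point is 55 mm above the table and moves with the slide. Fingertips push it towards the board's -x, staying above the slide's bar (top 32 mm above the table).
- catch (a joint): Angle of the small red sprung catch on the slide's +y side (rad): 0 at rest and when in behind the tooth, up to about 0.21 while the tooth lifts it. Its round pad, which would let the clamp shut again, is at x = -70 mm, y = 20 mm of the board, top 35 mm above the table; leave it alone.
- panel: The loose leaded glass panel in a zinc frame: 140 mm (its x) by 200 mm (its y) by 10 mm thick, 0.4 to 0.85 kg, brittle (nudge it slowly), lying flat on the board with its long +x side against the fence; origin at the centre of its underside (18 mm above the table).
- push_edge (a point): Middle of the panel's end edge at its +y end, half-way up its thickness (23 mm above the table); fingertips set down on the board's +y side of it, between the end blocks, push the panel towards the board's -y.
- lead_edge (a point): Middle of the panel's other end edge, at its -y end, 23 mm above the table; this end goes out over the open edge. At the start it is 25 to 42 mm short of the open edge.
- open_edge (a point): Point on the top of the board's open (-y) edge, at x = 70 mm, y = -160 mm of the board, 18 mm above the table.
- end_gap (a point): Middle of the 79 mm wide gap between the two wooden end blocks (each about 30 x 22 mm, 15 mm high), on the board's top, 18 mm above the table; the blocks reach 11 mm to either side of it along the board's y. The panel's push_edge starts 14 to 31 mm to the -y of it; the board is free for 64 mm to the +y of it.
- fence (a point): Middle of the top edge of the fence's inner face (towards the board's -x): the fence is wood, 25 mm wide, 22 mm above the board's top, and runs the board's whole length along y.
- nail_tin: Round tin, 56 mm across, 23 mm high, standing on the board near its +y end; origin at the centre of its underside. Bystander.
- fid: White plastic lead fid, 135 x 18 x 8 mm, lying on the board beside the clamp (+y side); origin under its middle. Bystander.
- came_offcut: Strip of lead came, 110 x 8 x 8 mm, lying on the board beside the clamp (-y side); origin under its middle. Bystander.
- nippers: Lead nippers with blue handles, about 170 x 55 x 13 mm, lying on the table; origin under the pivot. Bystander.
- hammer: Glazing hammer, 240 mm long, lying on the table; origin under it. Bystander.
- flux: White flux bottle, 56 mm across, 120 mm high, standing on the table; origin at the centre of its underside. Bystander.
- brush: Flux brush, 200 mm long, lying on the table; origin under it. Bystander.

How it is judged:
By the outcome, as a careful person would: the job done as asked, in the order asked, and still so for the second after the job is handed in, with the robot touching nothing.
It also fails if it takes over 51 s, if anything falls off the work surface, if the arm or the gripper's body presses on something with over 40 N, if the wrist force passes 120 N, or if a joint passes its speed limit or range.

ROBOT

A 7-joint arm with a two-finger parallel gripper is mounted at the origin on the work surface. World frame = base frame: x ahead of the robot, y to its left, z up, the work surface at z = 0. Lengths are in m, angles in rad, forces in N, time in s.
With the tool pointing down it reaches from about 0.4 to 0.9 m from the base axis. Payload 5.6 kg.
Tool frame: the origin (TCP) lies midway between the tips of the shut fingers; the grasp point (between the pads) lies 19 mm behind it; z points along the fingers, y is the line along which they close (so a half turn about z gives the same grasp; the last joint's range is limited). The gripper opens to 92 mm and grips with 3 to 60 N. Pads are 20 mm wide; open, the fingers measure 128 mm over their backs; the gripper's body (75 mm by 189 mm) begins 69 mm behind the grasp point.
Start: joints at [-1.291, 0.468, -0.012, 1.603, 0.006, 1.071, -0.056], TCP at [0.206, 0.616, 0.18] pointing down, gripper open.
Joint ranges: [-2.53, 2.53], [-0.31, 2.02], [-1.57, 1.55], [0.28, 2.44], [-1.29, 4.43], [0.15, 1.84], [-2.92, 2.92]. Speed limits (rad/s): [2.57, 2.57, 3.14, 3.14, 3.14, 3.14, 3.14].

INTERFACE

Orientations are given as a 3x3 rotation matrix whose columns are the frame's x, y, z axes.
In Python, from station import env, effector, solver, viewer, workorder, search_frame, tip_of gives the robot as it stands. Calls block until the motion is done:
- env.reach(position, orientation): joint-space move of the TCP to a pose.
- env.movel(position, frame=None, rate=0.15): straight line of the TCP; frame=None keeps the orientation; rate is the mean speed in m/s.
- env.goto_joints(angles): joint-space move.
- effector.release() and effector.grasp(squeeze=None): open the fingers fully, or close them until they stop; squeeze is the grip in N (None keeps the last).
- env.pause(seconds).
- solver.inverse_kinematics(position, orientation): joint angles nearest the present ones, or None.
- env.sense(): the state.
- viewer.read_camera(name): name is "scene" or "top" or "wrist"; returns (picture, depth): 384x512x3 uint8, red, green, blue; 384x512 float32, m along the optical axis (not along the pixel's ray), 0 where there is no reading.
- viewer.camera_info(name): a dict with "intrinsics" (3x3 intrinsics, pixels), "eye" and "rotation" of the camera in the world; the wrist camera has in their place "T_tool_cam" (4x4, takes a point from camera to tool coordinates, whose origin is the TCP and whose axes are the flange's). Camera axes: x right, y up, looking along -z (the intrinsics and any distortion apply to the point x, -y, -z); pixel columns grow to the right and rows downward; lengths in m; the calibration is good to about 2 mm. The wrist camera is an equidistant fisheye: a pixel r from the principal point sees the ray r / f radians off the axis. A picture is of the moment at which its call begins: read the wrist's pose just before it. camera_info takes no time and is no camera call.
A pose or a line that the arm cannot do raises env.PlanningError and nothing moves.
- workorder.finish_job(): hands the job in; it is judged then, once.
Trained networks look in the newest picture that a camera, given by its name, has taken for a name from the list of things; names that differ only in an ending like _2 or _b are one class to them, and where a whole thing is asked for, a point or a joint stands for the part that bears it (a point fixed in the world has none). Each returns a list of dicts, best first, with "score" (0 to 1); they miss things now and then, are a little off and sometimes report something else, mostly with a low value. They report only what shows in the picture. A call takes as long as a camera call.
- search_frame(camera, name): "at" ([x, y, z] in m, in world coordinates, good to about 4 mm: the middle of the surface that is visible of it).
- tip_of(camera, name): "at" ([x, y, z] in m, in world coordinates, good to about 4 mm: a listed point, or the origin of a listed thing).
The state is a dict: "t": time; "joint_positions": joint angles; "joint_velocities": joint speeds; "tau": joint torques, N m; "ee_pos": TCP position; "tcp_rot": TCP orientation; "wrist_force": force on the tool from outside, world axes, zero at the start; "moment": the same for the moment, N m; "gripper_width": finger opening in m; "grasp_force": force on a finger pad.
Only numpy, scipy, OpenCV 4.12 (cv2) and the standard library are available. Lean on these libraries where they do the work, as an engineer would, in place of code of your own. Each camera call takes 0.05 s, during which the arm holds its last target. There are 200 camera calls.

## Working session

There is one attempt and no reset: what is moved stays moved. The work goes in short steps, each a Python script; the robot and the scene stay as the last script left them, time stands still between calls to the robot, and variables do not carry over. Pictures are saved under pics/ and viewed, at most 10 in all, crops included, and the job is handed in when it is done.

```bash
mkdir -p pics; ls; python3 - <<'E'
from station import *
import cv2,numpy as np
for c in("top","scene"):
    p,d=viewer.read_camera(c); cv2.imwrite(f"pics/{c}0.png",p[:,:,::-1])
    for n in("tab","push_edge","lead_edge","open_edge","end_gap","fence","jig","panel","catch"):
        for f in(tip_of,search_frame):
            try:r=f(c,n)
            except Exception as e: r=[];print(e)
            print(c,n,f.__name__,[(np.round(q["at"],3).tolist(),round(q["score"],2)) for q in r[:2]])
s=env.sense();print(s["t"],s["ee_pos"],s["tcp_rot"],s["gripper_width"])
E
```

```text
pics
top tab call [([0.475, -0.146, 0.058], 0.67)]
top tab call [([0.472, -0.146, 0.034], 0.78)]
top push_edge call [([0.584, -0.025, 0.026], 0.79)]
top push_edge call [([0.598, -0.129, 0.027], 0.79)]
top lead_edge call [([0.611, -0.224, 0.025], 0.75)]
top lead_edge call [([0.596, -0.125, 0.026], 0.8)]
top open_edge call [([0.618, -0.261, 0.018], 0.81)]
top open_edge call [([0.486, -0.102, 0.018], 0.84), ([0.481, 0.003, 0.043], 0.67)]
top end_gap call [([0.584, -0.004, 0.017], 0.95)]
top end_gap call [([0.485, -0.101, 0.016], 0.68)]
top fence call [([0.667, -0.093, 0.035], 0.59)]
top fence call [([0.489, -0.105, 0.012], 0.66)]
top jig call [([0.525, -0.107, 0.001], 0.82)]
top jig call [([0.483, -0.102, 0.02], 0.91)]
top panel call [([0.601, -0.126, 0.02], 0.73), ([0.372, -0.432, 0.001], 0.54)]
top panel call [([0.599, -0.123, 0.024], 0.74)]
it knows: brush, came_offcut, end_gap, fence, fid, flux, hammer, jig, lead_edge, nail_tin, nippers, open_edge, panel, push_edge, tab
top catch call []
top catch call []
scene tab call [([0.476, -0.143, 0.051], 0.83)]
scene tab call [([0.476, -0.14
[... 581 characters left out ...]
, 0.79)]
scene fence call [([0.433, -0.056, 0.023], 0.49)]
scene jig call [([0.526, -0.104, -0.0], 0.78), ([0.563, 0.452, 0.001], 0.16)]
scene jig call [([0.516, -0.112, 0.016], 0.79)]
scene panel call [([0.602, -0.127, 0.013], 0.96)]
scene panel call [([0.597, -0.136, 0.024], 0.63)]
it knows: brush, came_offcut, end_gap, fence, fid, flux, hammer, jig, lead_edge, nail_tin, nippers, open_edge, panel, push_edge, tab
scene catch call []
scene catch call [([0.515, -0.111, 0.022], 0.57)]
1.8 [0.20623165 0.61642564 0.17957733] [[-9.48318149e-01  3.17321111e-01  1.01259671e-05]
 [ 3.17321111e-01  9.48318149e-01  1.07652964e-05]
 [-6.18658254e-06  1.34221091e-05 -1.00000000e+00]] 0.09168482878958897
```

View pics/top0.png

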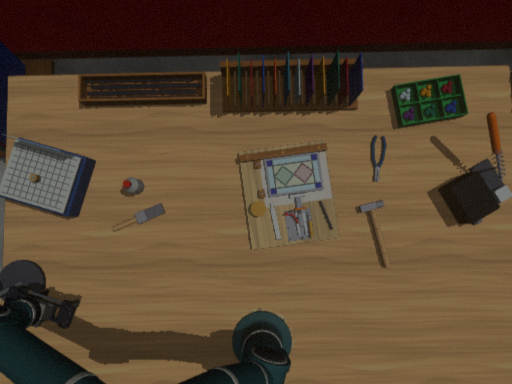

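View pics/scene0.png

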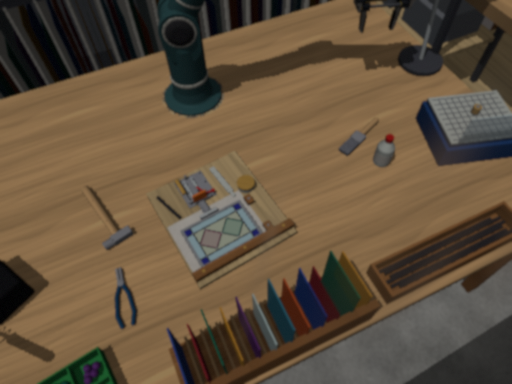

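The two views agree. The board centre is at about px (290,197) in top, the fence is on the far (+x) side, and the open edge points to world −y, with a yaw of about 0.12. Next I'll go above the tab for one close look.

```bash
cat >h.py <<'E'
from station import *
import cv2,numpy as np
def frame(th,turn=0):   # tool down, y along board y (turn=0) or board x (turn=-pi/2 / pi/2)
    a=th+turn; y=np.array([-np.sin(a),np.cos(a),0]); z=np.array([0,0,-1.]); return np.c_[np.cross(y,z),y,z]
def R2(th): return np.array([[np.cos(th),-np.sin(th)],[np.sin(th),np.cos(th)]])
def look(cam,names):
    p,d=viewer.read_camera(cam); o={}
    for n in names:
        r=tip_of(cam,n)
        if r: o[n]=(np.array(r[0]["at"]),r[0]["score"]); print(cam,n,np.round(r[0]["at"],4),round(r[0]["score"],2))
        else: print(cam,n,"none")
    return p,d,o
def st(): s=env.sense(); print("t %.2f"%s["t"],np.round(s["ee_pos"],4),"F",np.round(s["wrist_force"],1),"w %.3f"%s["gripper_width"]); return s
E
python3 - <<'E'
from h import *
th=.125
effector.grasp(5); st()
env.reach([.53,-.11,.30],frame(th)); st()
p,d,o=look("wrist",["tab","push_edge","lead_edge","open_edge","end_gap","fence","jig"])
cv2.imwrite("pics/w1.png",p[:,:,::-1]); print(viewer.camera_info("wrist"))
st()
E
```

```text
t 3.14 [0.2062 0.6164 0.1796] F [-0.8  0.1 -0.3] w 0.001
t 5.97 [ 0.5302 -0.1091  0.2998] F [0.6 0.2 0.6] w 0.000
wrist tab [ 0.4749 -0.1392  0.0581] 0.69
wrist push_edge [ 0.5839 -0.0276  0.0275] 0.84
wrist lead_edge [ 0.6042 -0.2287  0.0229] 0.96
wrist open_edge [ 0.6168 -0.255   0.0174] 0.72
wrist end_gap [5.822e-01 1.000e-04 1.710e-02] 0.77
wrist fence none
wrist jig [ 0.5268 -0.1099  0.0036] 0.63
{'intrinsics': array([[297.31863964,   0.        , 253.26781956],
       [  0.        , 297.31863964, 191.98895874],
       [  0.        ,   0.        ,   1.        ]]), 'T_tool_cam': array([[ 6.79124342e-04,  9.65845263e-01,  2.59118633e-01,
         7.33965216e-02],
       [ 9.99999765e-01, -6.78859033e-04, -9.05044976e-05,
         1.09934920e-04],
       [ 8.84916841e-05,  2.59118633e-01, -9.65845498e-01,
        -2.05561313e-01],
       [ 0.00000000e+00,  0.00000000e+00,  0.00000000e+00,
         1.00000000e+00]])}
t 6.38 [ 0.53   -0.1099  0.3   ] F [-1.  -0.  -0.7] w 0.001
```

View pics/w1.png

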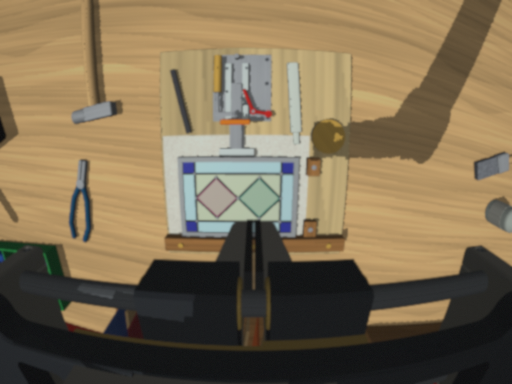

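The wrist view shows the orange tab at (235,122), the red catch at about (258,108), and the panel at (240,197) with its +y end at the right. The end blocks are at (314,166) and (310,228). Board side edges are near vertical, so the yaw is about right. I'll refine it from those edges, then push the tab.

```bash
python3 - <<'E'
from h import *
s=env.sense(); ci=viewer.camera_info("wrist"); K=ci["intrinsics"];T=ci["T_tool_cam"]
def px(u,v,z):
    x,y=(u-K[0,2])/K[0,0],(v-K[1,2])/K[1,1]; r=np.hypot(x,y); k=np.sin(r)/r
    d=s["tcp_rot"]@T[:3,:3]@np.array([x*k,-y*k,-np.cos(r)]); e=s["ee_pos"]+s["tcp_rot"]@T[:3,3]
    return (e+d*(z-e[2])/d[2])[:2]
for a,b in(((162,55),(165,230)),((351,55),(347,225))):
    v=px(*b,.018)-px(*a,.018); print("edge yaw",np.arctan2(v[1],v[0]),px(*a,.018))
print("tab px",px(235,124,.06))
th=.122; R=R2(th); bx=R[:,0]; by=R[:,1]
tab=np.array([.4753,-.1428]); F=frame(th)
P=lambda off,z:[*(tab+bx*off),z]
env.reach(P(.024,.12),F); env.movel(P(.024,.046),rate=.1); s0=st()
off=.018; f0=s0["wrist_force"]
while off>-.004:
    env.movel(P(off,.046),rate=.05); s=env.sense(); f=bx@(s["wrist_force"]-f0)[:2]
    print(round(off,4),"f %.1f"%f)
    if f>4: break
    off-=.003
c=bx@(s["ee_pos"][:2]-tab); print("contact",c); st()
E
```

```text
edge yaw 0.09659259889798592 [ 0.37166688 -0.28309616]
edge yaw 0.14938287446315623 [0.33096019 0.02985997]
tab px [ 0.47527997 -0.14414273]
t 8.03 [ 0.4996 -0.1402  0.0464] F [ 0.4 -0.9 -0.5] w 0.000
0.018 f -0.4
0.015 f -0.2
0.012 f -0.5
0.009 f 0.4
0.006 f -0.0
0.003 f -0.4
0.0 f -0.1
-0.003 f -0.2
contact -0.0032194942216362834
t 10.05 [ 0.4721 -0.1432  0.046 ] F [ 0.2 -0.3 -0.3] w 0.000
```

```bash
python3 - <<'E'
from h import *
th=.122; R=R2(th); bx=R[:,0]
tab=np.array([.4753,-.1428]); P=lambda off,z:[*(tab+bx*off),z]
p,d=viewer.read_camera("wrist"); cv2.imwrite("pics/w2.png",p[:,:,::-1]); r=tip_of("wrist","tab");print(r[:1])
E
```

```text
[{'at': [0.4738, -0.1426, 0.0577], 'score': 0.77}]
```

View pics/w2.png

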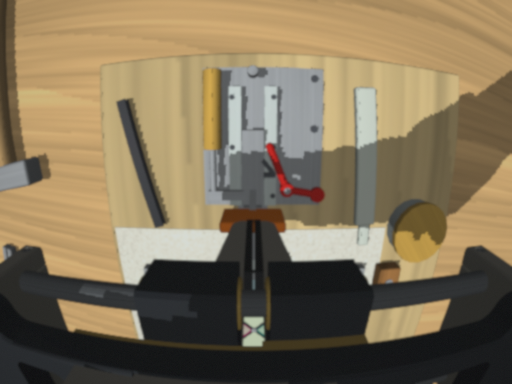

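The shut fingertips (252,222) stand right at the orange tab and are centred on it. The red catch (270–320,145–195) is clear. I'll continue until contact.

```bash
python3 - <<'E'
from h import *
th=.122; R=R2(th); bx=R[:,0]
tab=np.array([.4753,-.1428]); P=lambda off,z:[*(tab+bx*off),z]
off=-.005; hit=None
while off>-.055:
    env.movel(P(off,.046),rate=.04); s=env.sense(); f=bx@s["wrist_force"][:2]; a=bx@(s["ee_pos"][:2]-tab)
    print("cmd %.4f act %.4f f %.1f"%(off,a,f))
    if hit is None and f>4: hit=a
    if f>25 or (hit is None and off<-.018) or (hit is not None and hit-a>.0335): break
    off-=.002 if hit is None else (.006 if hit-a<.026 else .002)
print("hit",hit); st()
E
```

```text
cmd -0.0050 act -0.0051 f -0.1
cmd -0.0070 act -0.0071 f -0.1
cmd -0.0090 act -0.0091 f -0.3
cmd -0.0110 act -0.0111 f 0.3
cmd -0.0130 act -0.0131 f 0.2
cmd -0.0150 act -0.0152 f -0.0
cmd -0.0170 act -0.0171 f 0.0
cmd -0.0190 act -0.0191 f 0.3
hit None
t 12.15 [ 0.4563 -0.1451  0.046 ] F [ 0.3 -0.4 -0.2] w 0.001
```

```bash
python3 - <<'E'
from h import *
p,d,o=look("wrist",["tab","lead_edge"]); a=p
p2,_,_=look("top",["tab"]);_,_,_=look("scene",["tab"])
cv2.imwrite("pics/w3.png",np.vstack([cv2.resize(a[40:260,100:460],None,fx=1.6,fy=1.6),cv2.resize(p2[140:250,200:345],(576,240))])[:,:,::-1])
E
```

```text
wrist tab none
wrist lead_edge none
top tab [ 0.4712 -0.1432  0.0583] 0.62
scene tab [ 0.4768 -0.1445  0.0531] 0.83
```

View pics/w3.png

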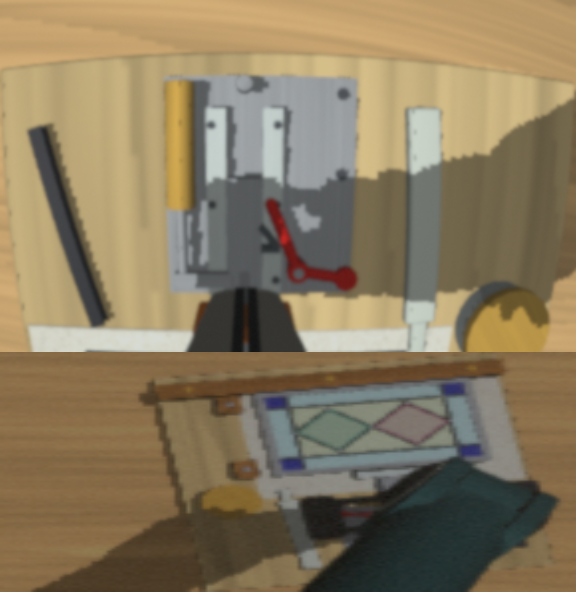

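The third view is odd. Orange shows on both sides of the fingers, the slide hasn't clearly moved and there was no force. I'll check with depth.

```bash
cat >>h.py <<'E'
def cloud(cam):
    s=env.sense(); p,d=viewer.read_camera(cam); ci=viewer.camera_info(cam); K=ci["intrinsics"]
    v,u=np.mgrid[:384,:512]; x=(u-K[0,2])/K[0,0]; y=(v-K[1,2])/K[1,1]
    if cam=="wrist":
        r=np.hypot(x,y)+1e-9; k=np.tan(r)/r; x,y=x*k,y*k; T=ci["T_tool_cam"]
        Rm=s["tcp_rot"]@T[:3,:3]; e=s["ee_pos"]+s["tcp_rot"]@T[:3,3]
    else: Rm,e=ci["rotation"],ci["eye"]
    w=np.stack([x*d,-y*d,-d],-1)@np.asarray(Rm).T+e
    w[d==0]=np.nan
    return p,w
def orange(p,w):
    h=cv2.cvtColor(p,cv2.COLOR_RGB2HSV); m=(h[...,0]>5)&(h[...,0]<15)&(h[...,1]>170)&(h[...,2]>60)
    return m&(np.hypot(w[...,0]-.465,w[...,1]+.145)<.06)&(w[...,2]>.036)
E
python3 - <<'E'
from h import *
st(); B=R2(.122); tab=np.array([.4753,-.1428])
for c in("wrist","scene","top"):
    p,w=cloud(c); m=orange(p,w); q=w[m]; b=(q[:,:2]-tab)@B
    print(c,m.sum()); 
    if m.sum(): print("board-rel x,y,z pct",np.round(np.percentile(np.c_[b,q[:,2]],[2,25,50,75,98],axis=0),4).tolist())
    if c=="wrist":
        for v in range(215,262,4): print(v,p[v,254-4],np.round([*((w[v,250,:2]-tab)@B),w[v,250,2]],3), np.round([*((w[v,225,:2]-tab)@B),w[v,225,2]],3),p[v,225])
E
```

```text
t 12.50 [ 0.4565 -0.1451  0.046 ] F [-0.2  0.5  0.2] w 0.001
wrist 18
board-rel x,y,z pct [[-0.021, -0.0207, 0.0465], [-0.0082, -0.0203, 0.0493], [-0.0081, -0.02, 0.0527], [-0.0078, -0.0194, 0.0568], [-0.0076, -0.0063, 0.0997]]
215 [77 79 81] [-0.019 -0.002  0.043] [-0.016 -0.022  0.035] [86 89 91]
219 [56 58 59] [-0.029 -0.002  0.081] [-0.007 -0.023  0.02 ] [116 119 121]
223 [18 19 20] [-0.03  -0.002  0.089] [-0.003 -0.024  0.019] [177 162 130]
227 [23 24 23] [-0.03  -0.002  0.095] [ 0.001 -0.024  0.018] [171 150 107]
231 [21 22 22] [-0.029 -0.002  0.1  ] [-0.008 -0.021  0.049] [91 57 31]
235 [20 20 21] [-0.03  -0.002  0.106] [-0.008 -0.02   0.056] [86 49 22]
239 [22 22 21] [-0.03  -0.002  0.111] [-0.029 -0.015  0.109] [71 52 40]
243 [20 20 19] [-0.03  -0.001  0.117] [-0.029 -0.014  0.116] [55 52 49]
247 [20 21 21] [-0.029 -0.001  0.12 ] [-0.03  -0.014  0.122] [53 53 49]
251 [22 22 21] [-0.029 -0.001  0.124] [-0.03  -0.013  0.125] [53 52 49]
255 [23 24 25] [-0.03  -0.001  0.129] [-0.03  -0.013  0.131] [54 53 49]
259 [21 21 21] [-0.029 -0.001  0.133] [-0.03  -0.012  0.135] [53 51 49]
scene 79
board-rel x,y,z pct [[-0.0054, -0.0202, 0.0439], [-0.002, -0.0106, 0.0524], [-0.001, -0.0008, 0.0604], [0.0002, 0.0079, 0.0684], [0.0012, 0.0182, 0.0725]]
top 0
```

```bash
python3 - <<'E'
from h import *
B=R2(.122); tab=np.array([.4753,-.1428])
p,w=cloud("wrist")
for v in range(200,224,2): print(v,p[v,246],np.round([*((w[v,246,:2]-tab)@B),w[v,246,2]],3), p[v,254],np.round([*((w[v,254,:2]-tab)@B),w[v,254,2]],3))
p,w=cloud("scene"); b=(w[...,:2]-tab)@B
m=(abs(b[...,0]+.019)<.04)&(abs(b[...,1])<.03)&(w[...,2]>.03)&(w[...,2]<.13)
vs,us=np.where(m); print(vs.min(),vs.max(),us.min(),us.max())
u=int(np.median(us))
for v in range(vs.min(),vs.max()+1): 
  print(v,p[v,u],np.round([*b[v,u],w[v,u,2]],3))
cv2.imwrite("pics/s4.png",cv2.resize(p[120:240,130:290],None,fx=5,fy=5,interpolation=cv2.INTER_CUBIC)[:,:,::-1])
E
```

```text
200 [87 89 90] [-0.027 -0.005  0.032] [85 88 89] [-0.027  0.001  0.033]
202 [85 88 89] [-0.026 -0.005  0.033] [85 88 89] [-0.026  0.001  0.032]
204 [87 89 91] [-0.024 -0.005  0.032] [85 88 89] [-0.024  0.001  0.033]
206 [86 89 90] [-0.022 -0.005  0.032] [85 88 89] [-0.022  0.001  0.031]
208 [86 88 90] [-0.021 -0.005  0.033] [84 87 88] [-0.021  0.001  0.033]
210 [84 87 88] [-0.019 -0.006  0.031] [78 79 81] [-0.021  0.001  0.038]
212 [84 87 88] [-0.017 -0.006  0.031] [76 78 79] [-0.02   0.001  0.039]
214 [84 87 88] [-0.016 -0.006  0.032] [75 77 79] [-0.019  0.001  0.041]
216 [85 87 89] [-0.014 -0.006  0.032] [75 78 79] [nan nan nan]
218 [81 83 85] [-0.012 -0.006  0.032] [71 73 74] [-0.017  0.001  0.044]
220 [64 67 67] [-0.011 -0.006  0.033] [47 48 48] [-0.029  0.001  0.083]
222 [46 46 44] [-0.029 -0.004  0.084] [40 42 41] [-0.03   0.001  0.087]
177 206 184 207
177 [33 32 30] [-0.01   0.007  0.135]
178 [32 31 28] [-0.01   0.007  0.131]
179 [32 29 28] [-0.009  0.005  0.129]
180 [29 27 26] [-0.011  0.006  0.121]
181 [27 26 24] [-0.01   0.005  0.118]
182 [25 23 22] [-0.009  0.003  0.115]
1
[... 213 characters left out ...]
0.     0.083]
189 [22 20 21] [-0.012 -0.001  0.078]
190 [33 31 32] [-0.039  0.006  0.035]
191 [49 42 42] [-0.037  0.005  0.032]
192 [68 47 41] [-0.007 -0.004  0.072]
193 [86 49 32] [-0.004 -0.006  0.072]
194 [90 46 21] [-0.003 -0.007  0.068]
195 [82 39 12] [-0.    -0.009  0.068]
196 [74 34 10] [-0.003 -0.009  0.059]
197 [71 33 12] [-0.002 -0.01   0.056]
198 [71 33 10] [ 0.002 -0.011  0.057]
199 [70 34 13] [-0.001 -0.011  0.048]
200 [67 38 24] [-0.001 -0.012  0.042]
201 [63 46 40] [-0.008 -0.011  0.026]
202 [58 52 50] [-0.007 -0.012  0.023]
203 [59 57 56] [-0.005 -0.014  0.022]
204 [72 67 62] [-0.003 -0.015  0.02 ]
205 [95 85 69] [-0.001 -0.016  0.017]
206 [114  98  74] [ 0.003 -0.018  0.018]
```

View pics/s4.png

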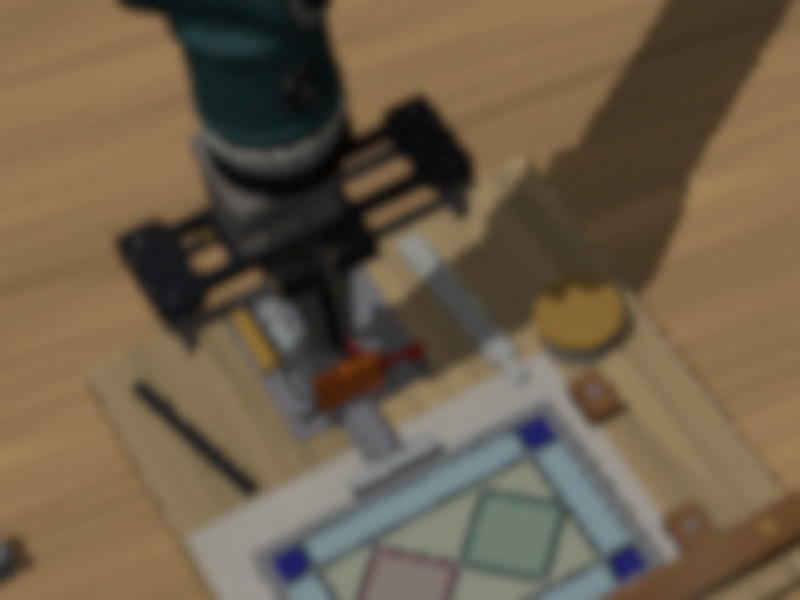

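Both depth views show the fingertips ending at z≈0.078 with the TCP reported at 0.046. The real tips sit about 32 mm short of the reported TCP, so they passed over the tab (top 0.071) without touching it. I'll go back over, descend with force checks, and confirm the tip height by depth.

```bash
python3 - <<'E'
from h import *
B=R2(.122); bx=B[:,0]; tab=np.array([.4753,-.1428]); P=lambda off,z:[*(tab+bx*off),z]
env.movel(P(-.019,.065),rate=.15); env.movel(P(.024,.065),rate=.15)
for z in(.04,.03,.022,.016):
    env.movel(P(.024,z),rate=.08); s=st()
    if np.linalg.norm(s["wrist_force"])>4: print("touch");break
p,w=cloud("scene"); b=(w[...,:2]-tab)@B
m=(abs(b[...,0]-.03)<.012)&(abs(b[...,1])<.02)&(w[...,2]>.034)&(p.max(-1)<60)
print("low tip z",np.sort(w[m][:,2])[:8].round(3))
p,w=cloud("wrist"); b=(w[...,:2]-tab)@B
m=(abs(b[...,0]-.014)<.006)&(abs(b[...,1])<.018)&(w[...,2]>.034)&(p.max(-1)<60)
print("wrist low",np.sort(w[m][:,2])[:8].round(3))
E
```

```text
t 13.93 [ 0.4984 -0.14    0.0394] F [ 1.3 -0.4 -0.1] w 0.000
t 14.20 [ 0.4987 -0.1398  0.0296] F [ 1.  -0.2 -0.2] w 0.001
t 14.45 [ 0.4987 -0.1397  0.0215] F [ 0.1  0.5 -0.8] w 0.000
t 14.70 [ 0.4989 -0.1398  0.0157] F [ 0.5 -0.   0.1] w 0.000
low tip z [0.034 0.035 0.036 0.036 0.05  0.053 0.055 0.056]
wrist low [0.051 0.052 0.053 0.053 0.053 0.054 0.054 0.054]
```

```bash
cat >push.py <<'E'
from h import *
B=R2(.122); bx=B[:,0]; tab=np.array([.4753,-.1428]); P=lambda off,z:[*(tab+bx*off),z]
off=.014; hit=None
while off>-.04:
    env.movel(P(off,.016),rate=.05); s=env.sense(); f=bx@s["wrist_force"][:2]; a=bx@(s["ee_pos"][:2]-tab)
    print("cmd %.4f act %.4f f %.1f"%(off,a,f))
    if hit is None and f>4: hit=a
    if f>25 or (hit is None and off<.002) or (hit is not None and hit-a>.0345): break
    off-=.002 if hit is None else (.006 if hit-a<.026 else .002)
print("hit",hit); st()
p,_=cloud("wrist"); cv2.imwrite("pics/w5.png",p[30:300,80:480,::-1])
E
python3 push.py
```

```text
cmd 0.0140 act 0.0136 f -0.3
cmd 0.0120 act 0.0120 f -0.1
cmd 0.0100 act 0.0108 f 2.5
cmd 0.0080 act 0.0103 f 6.5
cmd 0.0020 act 0.0045 f 6.1
cmd -0.0040 act -0.0011 f 7.4
cmd -0.0100 act -0.0068 f 7.1
cmd -0.0160 act -0.0126 f 8.3
cmd -0.0220 act -0.0179 f 9.6
cmd -0.0240 act -0.0197 f 10.0
cmd -0.0260 act -0.0216 f 10.1
cmd -0.0280 act -0.0235 f 11.2
cmd -0.0300 act -0.0254 f 12.4
hit 0.010254402050088561
t 18.23 [ 0.4502 -0.1461  0.0169] F [12.1  2.7 -6.7] w 0.001
```

```bash
python3 - <<'E'
from h import *
B=R2(.122); bx=B[:,0]; tab=np.array([.4753,-.1428]); P=lambda off,z:[*(tab+bx*off),z]
env.movel(P(-.006,.016),rate=.05); st(); env.movel(P(.018,.016),rate=.1); st()
env.movel(P(.018,.10),rate=.15); 
p,w=cloud("wrist"); m=orange(p,w); b=(w[m][:,:2]-tab)@B; print("orange x",np.percentile(b[:,0],[2,50,98]).round(4),m.sum())
# to above push place
th=.122; gap=np.array([.583,-.0026]); by=B[:,1]
env.reach([*(gap+by*.012),.16],frame(th,-np.pi/2)); st()
p2,w2,o=look("wrist",["tab","push_edge","end_gap","lead_edge","open_edge"])
cv2.imwrite("pics/w6.png",np.hstack([p[30:300,80:480],p2[30:300,60:460]])[:,:,::-1])
E
```

```text
t 18.92 [ 0.4682 -0.1437  0.0157] F [ 0.2  0.2 -0.8] w 0.000
t 19.31 [ 0.4927 -0.1407  0.0158] F [ 0.3  0.2 -0.4] w 0.000
orange x [-0.033  -0.0301 -0.0267] 518
t 21.54 [0.5811 0.0087 0.1596] F [ 0.1  0.7 -0.1] w 0.000
wrist tab [ 0.4504 -0.1424  0.0558] 0.68
wrist push_edge [ 0.5841 -0.0268  0.024 ] 0.61
wrist end_gap [ 0.5836 -0.0036  0.016 ] 0.71
wrist lead_edge [ 0.6066 -0.2258  0.0214] 0.74
wrist open_edge [ 0.6117 -0.2572  0.0175] 0.95
```

View pics/w6.png

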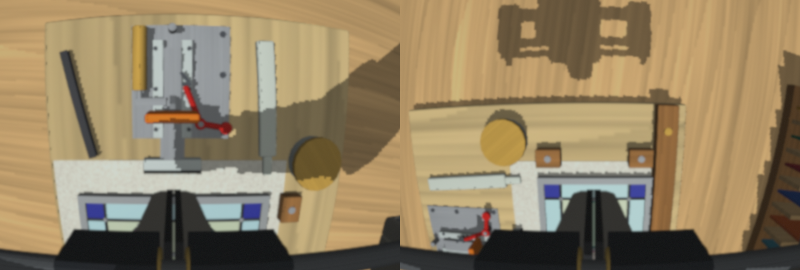

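Left view: the tab hangs about 25 mm back with the panel clear of the jaw, so the clamp is held open. Right view: the fingers are centred between the end blocks at (547,157) and (641,157). The measurements agree (push gap 22.7 + shortfall 33.3 = 56 mm, as the spec implies), so the travel is about 78 mm. Now I'll descend and push.

```bash
python3 - <<'E'
from h import *
B=R2(.122); by=B[:,1]; gap=np.array([.5832,-.0028]); P=lambda o,z:[*(gap+by*o),z]
env.movel(P(.013,.03),rate=.15); 
z=.03
for z in(.01,0,-.005,-.008,-.010,-.0115):
    env.movel(P(.013,z),rate=.06); s=env.sense(); print(z,np.round(s["ee_pos"][2],4),np.round(s["wrist_force"],1))
    if s["wrist_force"][2]>4: z=s["ee_pos"][2]+.002; break
env.movel(P(.013,z),rate=.05); st()
for o in(0,-.006,-.009,-.011,-.013,-.015,-.017,-.019):
    env.movel(P(o,z),rate=.025); s=env.sense(); print(o,"act %.4f f %.1f"%(by@(s["ee_pos"][:2]-gap),by@s["wrist_force"][:2]),np.round(s["wrist_force"],1))
    if by@s["wrist_force"][:2]>2: break
print(z); st()
p,_=cloud("wrist"); cv2.imwrite("pics/w7.png",p[60:300,60:480,::-1])
E
```

```text
0.01 0.0097 [-0.1 -0.9  0.3]
0 -0.0005 [ 0.   0.  -0.3]
-0.005 -0.0053 [0.1 0.5 0.1]
-0.008 -0.0081 [-0.2  0.2  0.7]
-0.01 -0.0101 [-0.   0.3 -0.2]
-0.0115 -0.0116 [ 0.1 -0.2  0.1]
t 24.91 [ 0.5816  0.0101 -0.0115] F [ 0.3 -0.3  0.7] w 0.001
0 act -0.0000 f -0.3 [-0.2 -0.3 -0.1]
-0.006 act -0.0063 f 0.4 [ 0.1  0.5 -0.4]
-0.009 act -0.0092 f -0.1 [-0.8 -0.2  1.1]
-0.011 act -0.0112 f -0.1 [-0.1 -0.1 -0.1]
-0.013 act -0.0132 f 0.2 [ 0.8  0.3 -0.2]
-0.015 act -0.0151 f -0.1 [ 0.  -0.1  1. ]
-0.017 act -0.0160 f 3.2 [0.1 3.3 0.8]
-0.0115
t 27.23 [ 0.5852 -0.0187 -0.0116] F [0.1 3.3 0.8] w 0.001
```

View pics/w7.png

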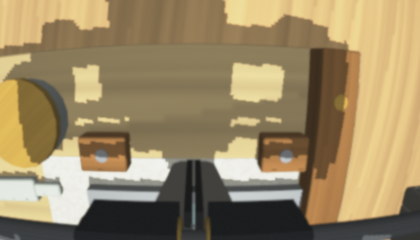

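Fingertips touch the panel's end edge between the blocks (pixel 193,165) with 3 N. I'll push most of the way slowly, then measure.

```bash
python3 - <<'E'
from h import *
B=R2(.122); by=B[:,1]; gap=np.array([.5832,-.0028]); P=lambda o,z:[*(gap+by*o),z]
for o in np.linspace(-.017,-.083,7)[1:]:
    env.movel(P(o,-.0115),rate=.03); s=env.sense(); print("%.4f act %.4f f %.1f"%(o,by@(s["ee_pos"][:2]-gap),by@s["wrist_force"][:2]),np.round(s["wrist_force"],1))
    if np.linalg.norm(s["wrist_force"])>15: print("stop");break
st()
for c in("wrist","top","scene"): p,_,o=look(c,["push_edge","lead_edge","panel","tab","open_edge","end_gap"])
cv2.imwrite("pics/s8.png",cv2.resize(p[120:300,130:320],None,fx=3,fy=3)[:,:,::-1]); st()
E
```

```text
-0.0280 act -0.0288 f 0.4 [-0.8  0.3 -1. ]
-0.0390 act -0.0395 f 1.3 [-0.9  1.2 -0.6]
-0.0500 act -0.0506 f 0.0 [-0.   0.  -0.3]
-0.0610 act -0.0615 f 2.0 [-0.5  1.9 -1.1]
-0.0720 act -0.0725 f 1.7 [-1.   1.6  0.2]
-0.0830 act -0.0835 f 1.8 [ 0.1  1.8 -0. ]
t 30.38 [ 0.5933 -0.0857 -0.0115] F [ 0.1  1.8 -0. ] w 0.000
wrist push_edge none
wrist lead_edge [ 0.6642 -0.0905  0.0401] 0.43
wrist panel [ 0.6067 -0.1947  0.0178] 0.86
wrist tab none
wrist open_edge [0.4762 0.0054 0.018 ] 0.68
wrist end_gap [ 0.5822 -0.0046  0.0187] 0.86
top push_edge [ 0.5931 -0.0938  0.0259] 0.94
top lead_edge [ 0.6192 -0.2911  0.0213] 0.78
top panel [ 0.6069 -0.1937  0.0213] 0.71
top tab [ 0.4468 -0.1501  0.0543] 0.63
top open_edge none
top end_gap [ 0.5843 -0.0059  0.0163] 0.93
scene push_edge [ 0.5956 -0.0993  0.0237] 0.74
scene lead_edge [ 0.6177 -0.2968  0.026 ] 0.87
scene panel [ 0.6082 -0.1994  0.0157] 0.74
scene tab [ 0.4472 -0.1473  0.0521] 0.77
scene open_edge [ 0.621  -0.2979  0.0244] 0.44
scene end_gap [ 0.5823 -0.0037  0.0167] 0.73
t 31.43 [ 0.5933 -0.0852 -0.0115] F [0.2 0.6 0. ] w 0.001
```

View pics/s8.png

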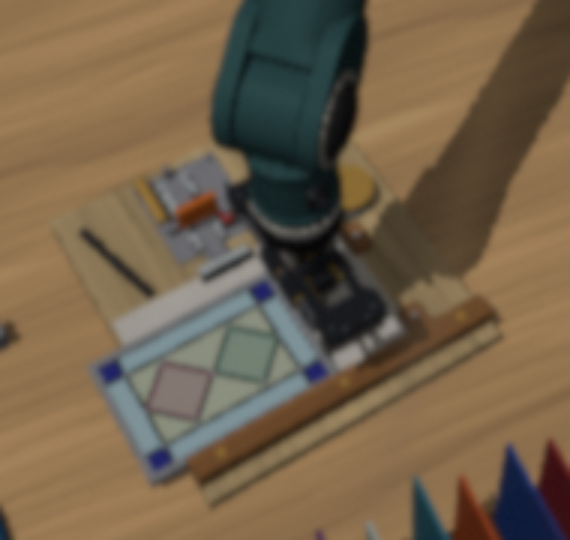

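The panel lies straight against the fence with the clamp still open and the overhang at about 36 mm. I'll push 8.5 mm more, retract, and measure at the open edge.

```bash
python3 - <<'E'
from h import *
B=R2(.122); by=B[:,1]; gap=np.array([.5832,-.0028]); P=lambda o,z:[*(gap+by*o),z]
env.movel(P(-.0915,-.0115),rate=.025); s=st(); print(by@(s["ee_pos"][:2]-gap))
env.movel(P(-.08,-.0115),rate=.08); env.movel(P(-.08,.10),rate=.2)
env.reach([*(gap+by*(-.17)),.22],frame(.122,-np.pi/2)); st()
p,w,o=look("wrist",["push_edge","lead_edge","open_edge","panel","tab","end_gap"])
env.reach([*(gap+by*(-.02)-B[:,0]*.06),.26],frame(.122)); st()
p2,w2=cloud("wrist"); np.savez("w2.npz",p=p2,w=w2)
for n in ["push_edge","lead_edge","open_edge","panel","tab","end_gap"]:
    r=tip_of("wrist",n); print(n,[(np.round(q["at"],4),round(q["score"],2)) for q in r[:1]])
cv2.imwrite("pics/w9.png",np.hstack([p[:,:],p2])[::1,:,::-1][:, :, :].copy()[0:384][:, :1024] if 0 else cv2.resize(np.hstack([p,p2]),(800,300))[:,:,::-1]); st()
E
```

```text
t 31.93 [ 0.5943 -0.0927 -0.0116] F [-0.9  4.   1. ] w 0.001
-0.09055407059628928
t 33.58 [ 0.6032 -0.1699  0.2178] F [-0.2  0.1 -1.1] w 0.001
wrist push_edge [ 0.592  -0.1022  0.0244] 0.69
wrist lead_edge none
wrist open_edge [ 0.4509 -0.1452  0.0583] 0.38
wrist panel [ 0.6056 -0.2051  0.0189] 0.81
wrist tab [ 0.452  -0.1449  0.0559] 0.57
wrist end_gap [ 0.5823 -0.0017  0.0153] 0.81
t 34.91 [ 0.5262 -0.0305  0.26  ] F [ 0.  -0.7 -0.5] w 0.000
push_edge [(array([ 0.5912, -0.0982,  0.0236]), 0.77)]
lead_edge [(array([ 0.6145, -0.3011,  0.0233]), 0.93)]
open_edge [(array([0.4797, 0.006 , 0.0155]), 0.36)]
panel []
tab [(array([ 0.4467, -0.1441,  0.056 ]), 0.89)]
end_gap [(array([ 0.5817, -0.0031,  0.0147]), 0.66)]
t 35.26 [ 0.5261 -0.0304  0.2597] F [ 0.1 -1.1  0.4] w 0.000
```

View pics/w9.png

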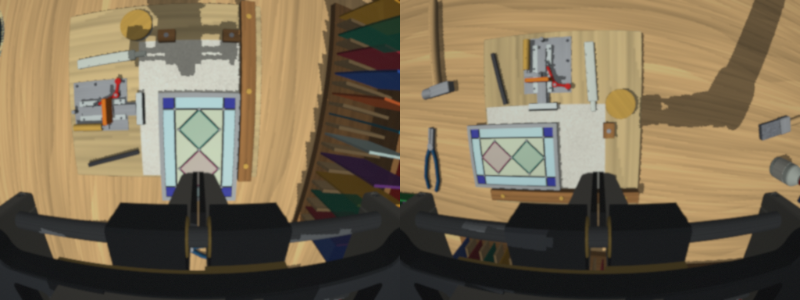

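The panel sticks out past the open edge and the other things are undisturbed. I'll measure the overhang from the last wrist depth cloud.

```bash
python3 - <<'E'
import numpy as np
from h import R2
d=np.load("w2.npz");w=d["w"].reshape(-1,3);B=R2(.122);gap=np.array([.5832,-.0028])
b=(w[:,:2]-gap)@B;z=w[:,2]
def ext(m,ax,binax,rng,f):
    v=[]
    for a in rng:
        k=m&(abs(b[:,binax]-a)<.003)
        if k.sum()>5: v.append(f(b[k,ax]))
    return np.round(v,4)
pan=(z>.0235)&(z<.034)&(b[:,1]<-.09)
print("panel lead y",ext(pan,1,0,np.arange(-.06,.06,.012),np.min))
print("panel push y",ext(pan,1,0,np.arange(-.06,.06,.012),np.max))
brd=(z>.013)&(z<.023)&(b[:,0]<-.08)
print("board open y",ext(brd,1,0,np.arange(-.2,-.08,.012),np.min))
print("board +y end",ext((z>.013)&(z<.023),1,0,np.arange(-.2,.06,.02),np.max))
print("panel -x side",ext(pan,0,1,np.arange(-.29,-.11,.02),np.min))
E
```

```text
panel lead y [-0.2994 -0.2993 -0.2994 -0.3009 -0.2998 -0.3009 -0.3004 -0.3012 -0.3004
 -0.3009]
panel push y [-0.1004 -0.1008 -0.1007 -0.1008 -0.101  -0.1007 -0.1008 -0.1014 -0.1009
 -0.0997]
board open y [-0.3981 -0.3852 -0.3931 -0.4272 -0.3455 -0.4283 -0.2562 -0.2551 -0.2563
 -0.2554]
board +y end [0.0634 0.0631 0.0621 0.064  0.0625 0.5053 0.4915 0.4703 0.3918 0.0621
 0.0614 0.4343 0.4272]
panel -x side [-0.0703 -0.0699 -0.0707 -0.2175 -0.1549 -0.0705 -0.0702 -0.2345 -0.2324]
```

```bash
python3 -c "
from station import *
print(workorder.finish_job())"
```

```text
the job is handed in; nothing more can be done
None
```

The job is handed in: the clamp hangs open on its catch, and the panel lies straight along the fence with about 44.6 mm over the open edge (by wrist depth). The arm is clear, nothing else looked disturbed in the last views, and the clock read about 35 s.

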